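# Put the incense press tooling away in its cradles

### The arm

A 6-joint arm with a two-finger parallel gripper is mounted at the origin on the work surface. World frame = base frame: x ahead of the robot, y to its left, z up, the work surface at z = 0. Lengths are in m, angles in rad, forces in N, time in s.
With the tool pointing down it reaches from about 0.3 to 0.775 m from the base axis. Payload 14.6 kg.
Tool frame: the origin (TCP) lies at the very end of the fingers, on their centre line; the grasp point (between the pads) lies 19 mm behind it (ctrl.grasp_offset is the distance from the TCP to the grasp point, in m); z points along the fingers, y is the line along which they close (so a half turn about z gives the same grasp; the last joint's range is limited). The gripper opens to 94 mm and grips with 3 to 60 N. Pads are 16 mm wide; open, the fingers measure 119 mm over their backs; the gripper's body (75 mm by 177 mm) begins 78 mm behind the grasp point.
Start: joints at [1.167, 0.3, 1.521, -0, 1.321, -0.067], TCP at [0.182, 0.519, 0.205] pointing down, gripper open.
Joint ranges: [-3.03, 3.03], [-0.79, 2.21], [0.23, 2.52], [-1.04, 4.18], [0, 3.07], [-2.55, 2.55]. Speed limits (rad/s): [2.22, 2.22, 2.57, 3.14, 3.14, 3.14].

### API

Orientations are given as [roll, pitch, yaw] about the fixed x, y, z axes, in that order (R = Rz(yaw) Ry(pitch) Rx(roll)).
In Python, from station import ctrl gives the robot as it stands.
- The arm moves only by the tool step_arm, never from a script. Its argument "plan" is a list that holds one entry, the list of rows, each a list of 6 numbers: the shift along the tool's x, y, z in units of 30 mm (1.0 is 30 mm), then the turn, a rotation vector about the tool's x, y, z in units of 6 degrees (1.0 is 6 degrees). In form: [[[dx, dy, dz, wx, wy, wz], ...]]. A call has 1 to 8 rows; each row is the pose to reach, as a shift and turn from the pose commanded when the call began, along the tool's axes at that moment; what a row does not reach only later rows make up. A row lasts 1/12 s, in which the tool goes at most 41.7 mm and 7.16 degrees, less where a joint would pass 70% of its speed; a pose out of reach is approached as far as the arm can. A call with a gripper value outside its range is refused whole. "grip" is the opening, from 0 (shut) to 1 (fully open), set as the call begins (left out, the last holds). The fingers move at their own pace and stop on an object; "squeeze" is the grip in N (left out, the last holds). Time passes only in rows, so rows that repeat a pose let the fingers close. It gives the time, the measured TCP pose, the force, the opening and the grip force at its end, in the units of the state.
- ctrl.get_obs(): the state, without advancing time (a new reading comes with each control period).
- ctrl.camera(name): name is "side" or "top" or "wrist"; returns the picture (384x512x3 uint8, red, green, blue); there is no depth.
- ctrl.camera_model(name): a dict with "intrinsics" (3x3 intrinsics, pixels), "R" (3x3) and "t" (3): a world point X has camera coordinates R X + t; the wrist camera has in their place "tool_from_camera" (4x4, takes a point from camera to tool coordinates, whose origin is the TCP and whose axes are the flange's). Camera axes: x right, y down, z forward; pixel columns grow to the right and rows downward; lengths in m; the calibration is good to about 2 mm. A picture is of the moment at which its call begins: read the wrist's pose just before it. camera_model takes no time and is no camera call.
- ctrl.hand_in(): hands the job in; it is judged then, once.
Trained networks look in the newest picture that a camera, given by its name, has taken for a name from the list of things; names that differ only in an ending like _2 or _b are one class to them, and where a whole thing is asked for, a point or a joint stands for the part that bears it (a point fixed in the world has none). Each returns a list of dicts, best first, with "confidence" (0 to 1); they miss things now and then, are a little off and sometimes report something else, mostly with a low value. They report only what shows in the picture. A call takes as long as a camera call. They do not tell look-alikes from the thing itself.
- ctrl.masks_of(query, camera): "pixels" (384x512 bool, what is visible of it) and "at" ([column, row] in pixels, amid what is visible of it).
- ctrl.place_of(query, camera): "at" ([column, row] in pixels: a listed point, or the origin of a listed thing).
The state is a dict: "time_s": time; "qpos": joint angles; "joint_vel": joint speeds; "tau": joint torques, N m; "ee_pos": TCP position; "eef_rot": TCP orientation; "force": force on the tool from outside, world axes, zero at the start; "moment": the same for the moment, N m; "grip_width": finger opening in m; "grip_force": force on a finger pad.
Only numpy, scipy, OpenCV 4.12 (cv2) and the standard library are available. Lean on these libraries where they do the work, as an engineer would, in place of code of your own. Each camera call takes 0.05 s, during which the arm holds its last target. There are 200 camera calls.

### The job

The four pieces of press tooling lie loose on the bench after cleaning: put each one away in the wooden cradle whose recess is cut to its shape, lying flat on the recess floor, the same way up as it lies now and square with the recess. Set each piece down gently rather than dropping it, and leave the little oil bottle standing where it is.

Things in the scene. Friction and masses are not known exactly. Their poses are not given: they have to be found in the camera images.
- mould_block: Cone mould: plain aluminium bar, 120 mm long (x), 40 mm wide (y), 32 mm high, with a row of five round cavities, 14 mm across, in its top. About 0.4 kg. Origin: centre of its underside; z up. Grip it across its 40 mm width. Belongs in mould_cradle; either way round is right.
- plunger_comb: Plunger comb: narrow dark steel bar, 144 mm long (x), 20 mm wide (y), 22 mm high, with a row of five pointed pins, about 11 mm across, standing on its top; the tips are 52 mm above its underside. About 0.5 kg. Origin: centre of its underside; z up. Grip the bar across its 20 mm width at the middle; the pins stay inside that width. Belongs in comb_cradle; either way round is right.
- anvil_plate: Anvil plate: round steel disc, 60 mm across, 24 mm thick, lying flat, with four narrow slots (7 to 13 mm wide, 17 mm deep) cut into its rim at its own +x, +y, -x and -y. About 0.46 kg. Origin: centre of its underside; z up. Grip it across its diameter, best between the slots (45 degrees from its x axis). Belongs in plate_cradle; any turn about the vertical is right.
- press_foot: Press foot: square steel plate, 42 by 42 mm (sides along its x and y), 18 mm thick, with a round upright shank, 22 mm across, in the middle of its top; the shank's top is 52 mm above its underside. About 0.34 kg. Origin: centre of its underside; z up. Grip it by the shank. Belongs in foot_cradle; any of the four quarter turns is right.
- mould_cradle: Fixed wooden block, 156 mm (x) by 76 mm (y), 15 mm high, with an oblong recess 136 mm (x) by 56 mm (y) lined with grey felt, for the mould block (8 mm of play all round). It is heavy and does not move. Origin: centre of its underside, z up; the recess is centred on it; its floor is 8 mm and its rim 15 mm above the table.
- comb_cradle: Fixed wooden block, 180 mm (x) by 56 mm (y), 15 mm high, with a long narrow recess 160 mm (x) by 36 mm (y) lined with grey felt, for the plunger comb (8 mm of play all round). It is heavy and does not move. Origin: centre of its underside, z up; the recess is centred on it; its floor is 8 mm and its rim 15 mm above the table.
- plate_cradle: Fixed wooden block, 100 by 100 mm, 15 mm high, with a round recess 76 mm across lined with grey felt, for the anvil plate (8 mm of play all round). It is heavy and does not move. Origin: centre of its underside, z up; the recess is centred on it; its floor is 8 mm and its rim 15 mm above the table.
- foot_cradle: Fixed wooden block, 86 by 86 mm, 15 mm high, with a square recess 58 by 58 mm (sides along its x and y) lined with grey felt, for the press foot (8 mm of play all round). It is heavy and does not move. Origin: centre of its underside, z up; the recess is centred on it; its floor is 8 mm and its rim 15 mm above the table.
- oil_bottle: Small round amber glass bottle with a black cap, 32 mm across, 64 mm high, standing loose among the tooling; not to be moved. Origin: centre of its underside; z up. Everything else near the tooling and cradles is lower than 60 mm; a white tub 85 mm high stands beyond the cradles, and trays and boxes up to 70 mm high along the back and sides. None of it is needed.
Mind the look-alikes: they are no part of the job. Leave any pink or purple look-alike of the anvil_plate alone.

How it is judged:
By the outcome, as a careful person would: the job done as asked, in the order asked, and still so for the second after the job is handed in, with the robot touching nothing.
It also fails if it takes over 122 s, if anything falls off the work surface, if the arm or the gripper's body presses on something with over 40 N, if the wrist force passes 120 N, or if a joint passes its speed limit or range.

## Working session

There is one attempt and no reset: what is moved stays moved. The work goes in short steps, Python scripts to look and compute and a tool call to move; the robot and the scene stay as the last step left them, time stands still between calls to the robot, and variables do not carry over. Pictures are saved under pics/ and viewed, at most 14 in all, crops included, and the job is handed in when it is done.

Besides the shell and the picture viewer there is one more tool, called after "Emit:" by a JSON object that holds its "api" and its "payload". step_arm: Moves the arm, as the interface text tells. Its arguments: {"type":"object","properties":{"plan":{"type":"array","items":{"type":"array","items":{"type":"array","items":{"type":"number"}}}},"grip":{"type":"number"},"squeeze":{"type":"number"}},"required":["plan"]}

```bash
ls; mkdir -p pics; cat > a.py <<'E'
from station import ctrl
import cv2, numpy as np
names="mould_block plunger_comb anvil_plate press_foot mould_cradle comb_cradle plate_cradle foot_cradle oil_bottle".split()
for c in ["top","side"]:
    im=ctrl.camera(c); cv2.imwrite(f"pics/{c}0.png",im[:,:,::-1])
    for n in names:
        print(c,n,[(round(d["confidence"],2),np.round(d["at"],1).tolist()) for d in ctrl.place_of(n,c)][:4])
    m=ctrl.camera_model(c); print({k:np.round(v,3).tolist() for k,v in m.items()})
print({k:np.round(v,3).tolist() for k,v in ctrl.camera_model("wrist").items()})
print(ctrl.get_obs())
E
python3 a.py
```

```text
pics
top mould_block [(0.97, [138.0, 223.8])]
top plunger_comb [(0.81, [204.4, 184.9]), (0.69, [402.0, 148.7])]
top anvil_plate [(0.79, [359.7, 258.5]), (0.75, [359.5, 218.7]), (0.58, [389.4, 201.8]), (0.44, [241.8, 151.5])]
top press_foot [(0.67, [290.2, 185.3])]
top mould_cradle [(0.57, [189.5, 118.7])]
top comb_cradle [(0.77, [90.8, 167.0])]
top plate_cradle [(0.63, [299.0, 116.9])]
top foot_cradle [(0.55, [405.8, 150.2])]
top oil_bottle [(0.56, [242.7, 153.0])]
{'intrinsics': [[467.227, 0.0, 252.555], [0.0, 467.227, 183.895], [0.0, 0.0, 1.0]], 'R': [[-0.07, -0.998, -0.002], [-0.976, 0.069, -0.206], [0.206, -0.013, -0.979]], 't': [0.014, 0.452, 1.169]}
side mould_block [(0.77, [157.2, 155.2])]
side plunger_comb [(0.73, [226.2, 174.3]), (0.57, [174.0, 113.1])]
side anvil_plate [(0.72, [320.9, 283.2]), (0.68, [330.7, 240.0]), (0.6, [280.9, 310.0]), (0.58, [368.1, 301.2])]
side press_foot [(0.84, [290.9, 218.2])]
side mould_cradle [(0.58, [266.4, 129.7]), (0.18, [156.0, 156.4])]
side comb_cradle [(0.68, [174.1, 112.6]), (0.68, [280.2, 173.2])]
side plate_cradle [(0.57, [348.8, 181.9]
[... 470 characters left out ...]
-0.179], [0.0, 0.0, 0.0, 1.0]]}
{'time_s': 1.0, 'qpos': array([ 1.16739618e+00,  2.99885004e-01,  1.52104835e+00, -4.04640553e-05,
        1.32071411e+00, -6.65923872e-02]), 'joint_vel': array([-0.00028786,  0.00037045,  0.00190512,  0.00065223,  0.00106817,
       -0.00111413]), 'tau': array([ 2.56233383e-03, -5.31657565e+01, -3.52918625e+01,  7.08850008e-02,
        2.13381741e-02, -2.86825616e-05]), 'ee_pos': array([0.18175707, 0.51906315, 0.20543334]), 'eef_rot': array([-3.14153536e+00,  3.54707258e-05,  2.80479491e+00]), 'force': array([-0.44384085,  0.68801441, -0.58467009]), 'moment': array([-0.00842729,  0.02751329,  0.00424444]), 'grip_force': 0.0, 'grip_width': 0.09392279619262424}
```

View pics/top0.png

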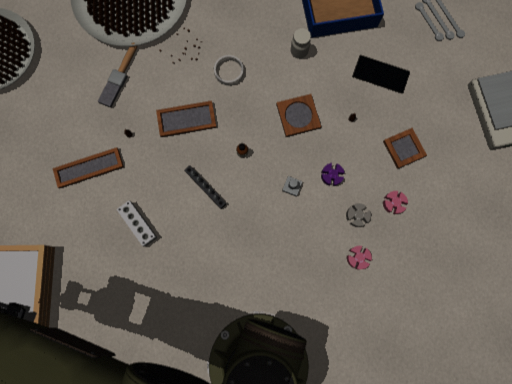

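View pics/side0.png

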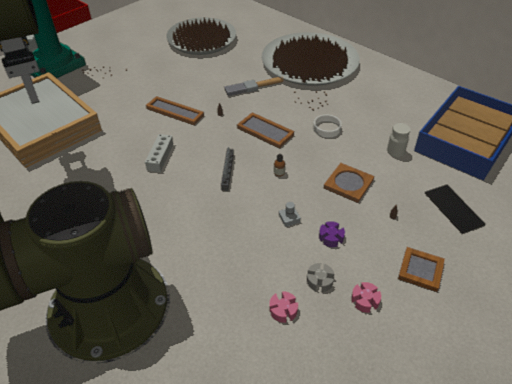

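The top view shows the mould (136,224), comb (206,187), foot (292,186), grey steel anvil (359,215), and the cradles for mould (187,119), comb (89,168), plate (299,115) and foot (405,148). The pink and purple discs are look-alikes. The side view agrees, with the grey anvil at (321,275).

```bash
cat > h.py <<'E'
from station import ctrl
import cv2, numpy as np
from scipy.spatial.transform import Rotation as Ro
def cam(c):
    m=ctrl.camera_model(c)
    if c!="wrist": return m["intrinsics"],m["R"],m["t"]
    o=ctrl.get_obs(); T=np.eye(4); T[:3,:3]=Ro.from_euler("xyz",o["eef_rot"]).as_matrix(); T[:3,3]=o["ee_pos"]
    W=np.linalg.inv(T@m["tool_from_camera"]); return m["intrinsics"],W[:3,:3],W[:3,3]
def ray(C,uv):
    K,R,t=C; uv=np.atleast_2d(uv).astype(float); d=np.c_[uv,np.ones(len(uv))]@np.linalg.inv(K).T@R
    return -R.T@t,d
def plane(C,uv,z):
    c,d=ray(C,uv); return c+d*((z-c[2])/d[:,2])[:,None]
def tri(obs):
    A=np.zeros((3,3));b=np.zeros(3)
    for C,uv in obs:
        c,d=ray(C,uv); d=d[0]/np.linalg.norm(d[0]); P=np.eye(3)-np.outer(d,d); A+=P;b+=P@c
    X=np.linalg.solve(A,b); return X
def rect(C,mask,z):
    ys,xs=np.nonzero(mask); p=plane(C,np.c_[xs,ys],z)[:,:2]
    (c,s,a)=cv2.minAreaRect((p*1000).astype(np.float32)); 
    if s[0]<s[1]: a+=90;s=s[::-1]
    return np.round(c,1),np.round(s,1),round((a+90)%180-90,1)
def near(l,uv): 
    l=[d for d in l if np.linalg.norm(np.array(d["at"])-uv)<20]
    return min(l,key=lambda d:np.linalg.norm(np.array(d["at"])-uv)) if l else None
def go(pos,yawdeg):
    """shift in step units from the present pose"""
    o=ctrl.get_obs(); R=Ro.from_euler("xyz",o["eef_rot"]); T=Ro.from_euler("xyz",[np.pi,0,np.radians(yawdeg)])
    return np.round(np.r_[R.inv().apply(np.array(pos)-o["ee_pos"])/.03,(R.inv()*T).as_rotvec(degrees=True)/6],2).tolist()
E
cat > b.py <<'E'
from h import *
P=dict(mould_block=((137,224),(159,153)),plunger_comb=((206,187),(228,170)),anvil_plate=((359,215),(321,275)),press_foot=((292,186),(290,215)),
mould_cradle=((187,119),(266,130)),comb_cradle=((89,168),(175,111)),plate_cradle=((299,115),(349,182)),foot_cradle=((405,148),(422,268)),oil_bottle=((242,150),(280,167)))
H=dict(mould_block=.016,plunger_comb=.02,anvil_plate=.012,press_foot=.015,oil_bottle=.03)
C={c:cam(c) for c in("top","side")}
for c in C: ctrl.camera(c)
for n,(a,b) in P.items():
    t=near(ctrl.place_of(n,"top"),a); s=near(ctrl.place_of(n,"side"),b); m=near(ctrl.masks_of(n,"top"),a)
    print(n, np.round(1000*tri([(C["top"],t["at"]),(C["side"],s["at"])]),1) if t and s else (bool(t),bool(s)), rect(C["top"],m["pixels"],H.get(n,.012)) if m else None)
E
python3 b.py
```

```text
mould_block [370.6 296.6  -2.3] (array([377. , 291.8]), array([125.9,  43.7]), 33.6)
plunger_comb [455.  113.   -3.5] (array([459.9, 109.9]), array([142.3,  18.8]), 41.0)
anvil_plate [ 354.8 -290.8   -9.2] (array([ 357.6, -290.4]), array([56.5, 52.4]), 31.1)
press_foot [ 447.6 -123.7    9.1] (array([ 447.2, -122.7]), array([44. , 40.5]), -30.7)
mould_cradle [657.6 151.6   2.3] (array([657.1, 153.1]), array([157.7,  84.1]), -84.2)
comb_cradle [530.7 420.8   4.5] (array([538. , 421.9]), array([186.3,  64.8]), -74.7)
plate_cradle [ 644.5 -159.4   -9.6] (array([ 646.4, -158.5]), array([103.3, 102.1]), 10.3)
foot_cradle [ 526.6 -441.    -7.1] (array([ 531.5, -437.9]), array([94.3, 89.1]), -70.5)
oil_bottle [548.7   2.4   4.9] (array([550.1,   4.8]), array([33.4, 29.5]), -3.9)
```

```bash
python3 -c "
from h import *
print(go([.374,.294,.2],-146.4))"
```

```text
[-8.53, -4.96, 0.18, -0.0, -0.0, -8.82]
```

Emit:
{"api": "step_arm", "payload": {"plan": [[[-8.5, -5, 0.2, 0, 0, -8.8], [-8.5, -5, 0.2, 0, 0, -8.8], [-8.5, -5, 0.2, 0, 0, -8.8], [-8.5, -5, 0.2, 0, 0, -8.8], [-8.5, -5, 0.2, 0, 0, -8.8], [-8.5, -5, 0.2, 0, 0, -8.8], [-8.5, -5, 0.2, 0, 0, -8.8], [-8.5, -5, 0.2, 0, 0, -8.8]]]}}

```text
time_s: 3.12
ee_pos: [0.372, 0.294, 0.1997]
eef_rot: [-3.142, 0.0, -2.579]
force: [0.6, 0.4, 0.0]
grip_width: 0.0944
grip_force: 0.0
```

```bash
cat > w.py <<'E'
from h import *
import sys
H=dict(mould_block=.016,plunger_comb=.011,anvil_plate=.012,press_foot=.009)
C=cam("wrist"); im=ctrl.camera("wrist"); o=ctrl.get_obs(); print(o["time_s"],o["ee_pos"].round(4),np.degrees(o["eef_rot"]).round(1))
if sys.argv[1]: cv2.imwrite(f"pics/{sys.argv[1]}.png",im[:,:,::-1])
for n in sys.argv[2:]:
    p=[(round(d["confidence"],2),np.round(d["at"]).tolist(),(plane(C,d["at"],.008 if "cradle" in n else 0)[0,:2]*1000).round(1).tolist()) for d in ctrl.place_of(n,"wrist")]
    m=[(round(d["confidence"],2),np.round(d["at"]).tolist(),rect(C,d["pixels"],H.get(n,.015))) for d in ctrl.masks_of(n,"wrist")]
    print(n,p,*m,sep="\n  ")
E
python3 w.py w1 mould_block plunger_comb comb_cradle mould_cradle
```

```text
3.1667 [0.3746 0.2909 0.1995] [-179.9    0.  -146.9]
mould_block
  [(0.88, [254.0, 172.0], [376.6, 289.8])]
  (0.92, [256.0, 174.0], (array([376.1, 291.9]), array([124.4,  41.7]), 33.3))
plunger_comb
  [(0.96, [95.0, 152.0], [462.3, 104.2])]
  (0.7, [87.0, 154.0], (array([463. , 103.8]), array([147.3,  41.3]), 39.6))
comb_cradle
  [(0.61, [272.0, 312.0], [534.1, 419.7])]
  (0.57, [282.0, 318.0], (array([543. , 425.5]), array([184.9,  55.6]), -57.8))
mould_cradle
  []
```

View pics/w1.png

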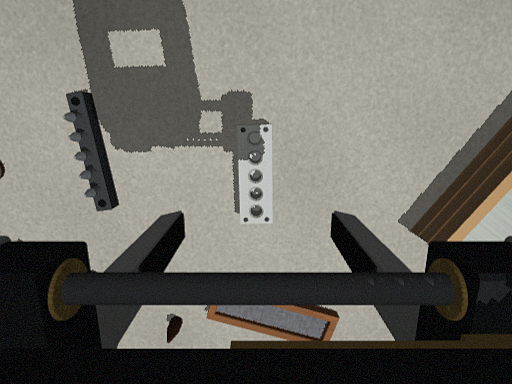

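The wrist view has the mould block at about (255,173), aligned with the fingers, and the comb at (92,150). The comb cradle is at the bottom edge.

```bash
python3 -c "
from h import *
print(go([.376,.291,.010],-146.6))"
```

```text
[-0.06, -0.25, 6.32, 0.0, 0.0, -0.24]
```

```bash
python3 w.py "" mould_block; python3 -c "
from h import *
print(ctrl.get_obs()['ee_pos'],go([.376,.291,.010],-146.6))"
```

```text
3.6167 [0.3705 0.2963 0.1995] [ 180.   -0. -148.]
mould_block
  [(0.65, [251.0, 173.0], [377.4, 289.5])]
  (0.81, [252.0, 174.0], (array([376.4, 291.8]), array([125.6,  43.3]), 32.5))
[0.37069057 0.29608709 0.19950561] [-0.06, -0.24, 6.32, 0.0, -0.0, -0.24]
```

```bash
python3 -c "
from h import *
for i in range(8):
    o=ctrl.get_obs(); print(o['time_s'],o['ee_pos'].round(4),o['qpos'].round(4),o['joint_vel'].round(3)); ctrl.camera('wrist')"
```

```text
3.7167 [0.3707 0.2961 0.1995] [ 0.5967  0.1362  1.7346  0.      1.2708 -1.5321] [-0.007 -0.002  0.     0.001  0.    -0.004]
3.7667 [0.3707 0.296  0.1995] [ 0.5965  0.1362  1.7347  0.      1.2708 -1.5322] [-0.005 -0.001 -0.    -0.001 -0.002 -0.002]
3.8167 [0.3708 0.2959 0.1995] [ 0.5962  0.1361  1.7346 -0.      1.2708 -1.5324] [-0.005 -0.    -0.     0.    -0.001 -0.002]
3.8667 [0.3709 0.2958 0.1995] [ 0.5961  0.1362  1.7347  0.      1.2708 -1.5324] [-0.006 -0.    -0.    -0.001 -0.002 -0.002]
3.9167 [0.3709 0.2958 0.1995] [ 0.5959  0.1361  1.7347  0.      1.2708 -1.5325] [-0.002  0.001 -0.001 -0.    -0.001 -0.003]
3.9667 [0.371  0.2957 0.1995] [ 0.5957  0.1362  1.7347  0.      1.2708 -1.5325] [-0.001  0.    -0.001  0.003  0.    -0.   ]
4.0167 [0.371  0.2957 0.1995] [ 0.5956  0.1361  1.7347  0.      1.2707 -1.5326] [-0.001  0.001 -0.001  0.001  0.    -0.002]
4.0667 [0.371  0.2957 0.1995] [ 0.5956  0.1361  1.7347 -0.      1.2708 -1.5326] [-0.001 -0.    -0.     0.    -0.003  0.001]
```

Emit:
{"api": "step_arm", "payload": {"plan": [[[0, -0.2, 2.5, 0, 0, -0.1], [0, -0.2, 5, 0, 0, -0.1], [0, -0.2, 5, 0, 0, -0.1], [0, -0.2, 5, 0, 0, -0.1], [0, -0.2, 5, 0, 0, -0.1], [0, -0.2, 5, 0, 0, -0.1], [0, -0.2, 5, 0, 0, -0.1]]]}}

```text
time_s: 4.7
ee_pos: [0.3751, 0.2912, 0.0513]
eef_rot: [3.142, 0.002, -2.574]
force: [0.3, 1.4, 0.8]
grip_width: 0.094
grip_force: 0.0
```

```bash
python3 w.py "" mould_block; python3 -c "
from h import *
print(ctrl.get_obs()['ee_pos'],go([.376,.291,.010],-147))"
```

```text
4.75 [0.3752 0.2913 0.0516] [ 180.     0.2 -147.5]
mould_block
  [(0.64, [259.0, 203.0], [374.6, 290.7])]
  (0.67, [259.0, 200.0], (array([370.6, 288.7]), array([113.4,  44.4]), 32.7))
  (0.45, [10.0, 203.0], (array([458.6, 121.7]), array([92.7, 29.1]), 35.9))
[0.37501848 0.2911579  0.05128433] [-0.02, -0.02, 1.38, 0.0, 0.03, -0.08]
```

Aligned. Descend and grip.

Emit:
{"api": "step_arm", "payload": {"plan": [[[0, 0, 0.9, 0, 0, 0], [0, 0, 1.38, 0, 0, 0], [0, 0, 1.38, 0, 0, 0], [0, 0, 1.38, 0, 0, 0]]]}}

```text
time_s: 5.18
ee_pos: [0.3744, 0.2907, 0.0088]
eef_rot: [-3.142, 0.0, -2.574]
force: [-0.0, 0.2, -0.4]
grip_width: 0.0944
grip_force: 0.0
```

Emit:
{"api": "step_arm", "payload": {"plan": [[[0, 0, 0, 0, 0, 0], [0, 0, 0, 0, 0, 0], [0, 0, 0, 0, 0, 0], [0, 0, 0, 0, 0, 0], [0, 0, 0, 0, 0, 0], [0, 0, 0, 0, 0, 0], [0, 0, 0, 0, 0, 0], [0, 0, 0, 0, 0, 0]]], "grip": 0.3, "squeeze": 30}}

```text
time_s: 5.85
ee_pos: [0.3742, 0.2906, 0.0081]
eef_rot: [3.142, 0.0, -2.574]
force: [0.0, 0.0, 0.8]
grip_width: 0.0439
grip_force: 0.0
```

Emit:
{"api": "step_arm", "payload": {"plan": [[[0, 0, -0.1, 0, 0, 0], [0, 0, -0.1, 0, 0, 0], [0, 0, -0.1, 0, 0, 0], [0, 0, -0.1, 0, 0, 0]]]}}

```text
time_s: 6.18
ee_pos: [0.374, 0.2905, 0.011]
eef_rot: [-3.142, -0.0, -2.574]
force: [0.2, 0.9, -4.1]
grip_width: 0.0399
grip_force: 30.0
```

Emit:
{"api": "step_arm", "payload": {"plan": [[[0, 0, -1, 0, 0, 0], [0, 0, -2.2, 0, 0, 0], [0, 0, -3.4, 0, 0, 0], [0, 0, -4, 0, 0, 0], [0, 0, -4, 0, 0, 0]]]}}

```text
time_s: 6.6
ee_pos: [0.3756, 0.2915, 0.1348]
eef_rot: [3.142, 0.006, -2.574]
force: [0.3, -0.4, -3.3]
grip_width: 0.0398
grip_force: 30.0
```

```bash
python3 -c "
from h import *
o=ctrl.get_obs();print(o['ee_pos'],o['grip_width'],o['grip_force'],o['force'],np.degrees(o['eef_rot']),go([.63,.152,.15],95.8),go([.63,.152,.15],150))"
```

```text
[0.37559588 0.29148921 0.1347784 ] 0.03978221736168172 29.954380989074707 [ 0.28829012 -0.35703071 -3.25656412] [ 179.99720821    0.36870832 -147.45460205] [-4.65, -8.48, -0.48, 0.06, 0.04, 19.46] [-4.65, -8.48, -0.48, 0.03, 0.05, 10.42]
```

```bash
python3 -c "
from h import *
print(go([.65,.04,.17],95.8))"
```

```text
[-3.21, -11.99, -1.15, 0.06, 0.04, 19.46]
```

Emit:
{"api": "step_arm", "payload": {"plan": [[[-0.4, -1.2, -0.4, 0, 0, 1], [-0.9, -2.4, -0.8, 0, 0, 2.1], [-1.3, -3.6, -1.2, 0, 0, 3.2], [-1.7, -4.8, -1.2, 0, 0, 4.3], [-2.1, -6, -1.2, 0, 0, 5.4], [-2.4, -7.2, -1.2, 0, 0, 6.5], [-2.5, -8.3, -1.2, 0, 0, 7.6], [-2.8, -9.3, -1.2, 0, 0, 8.7]]]}}

```text
time_s: 7.27
ee_pos: [0.5953, 0.0983, 0.1644]
eef_rot: [-3.14, -0.003, 2.792]
force: [0.1, 0.9, -4.7]
grip_width: 0.0394
grip_force: 29.9
```

```bash
python3 -c "
from h import *
o=ctrl.get_obs();print(o['time_s'],o['ee_pos'],go([.65,.04,.17],95.8))"
```

```text
7.2667 [0.59529625 0.09834338 0.16437339] [-2.38, -1.2, -0.19, -0.03, -0.02, 10.7]
```

Emit:
{"api": "step_arm", "payload": {"plan": [[[-0.5, -0.3, 0, 0, 0, 1.1], [-1, -0.6, 0, 0, 0, 2.2], [-1.5, -0.9, -0.1, 0, 0, 3.3], [-2, -1.2, -0.2, 0, 0, 4.4], [-2.4, -1.2, -0.2, 0, 0, 5.5], [-2.4, -1.2, -0.2, 0, 0, 6.7], [-2.4, -1.2, -0.2, 0, 0, 7.8], [-2.4, -1.2, -0.2, 0, 0, 8.9]]]}}

```text
time_s: 7.93
ee_pos: [0.6503, 0.0422, 0.17]
eef_rot: [-3.138, -0.001, 1.86]
force: [0.1, 0.9, -4.6]
grip_width: 0.0398
grip_force: 29.9
```

Emit:
{"api": "step_arm", "payload": {"plan": [[[0, 0, 0, 0, 0, 1], [0, 0, 0, 0, 0, 1.6], [0, 0, 0, 0, 0, 1.6], [0, 0, 0, 0, 0, 1.6]]]}}

```text
time_s: 8.27
ee_pos: [0.6503, 0.0424, 0.1711]
eef_rot: [-3.139, -0.0, 1.701]
force: [0.7, 0.1, -4.5]
grip_width: 0.0397
grip_force: 30.0
```

```bash
python3 w.py w2 mould_cradle oil_bottle mould_block; python3 -c "
from h import *
o=ctrl.get_obs();print(o['time_s'],o['ee_pos'],np.degrees(o['eef_rot']))"
```

```text
8.3167 [0.6504 0.0424 0.1715] [-179.9   -0.    97.5]
mould_cradle
  [(0.85, [280.0, 83.0], [661.4, 147.1])]
  (0.8, [281.0, 68.0], (array([658.2, 149.7]), array([152.6,  76.7]), -83.8))
oil_bottle
  [(0.78, [174.0, 198.0], [552.5, -1.3])]
  (0.89, [165.0, 204.0], (array([547.5,  -2.2]), array([51.1, 32.8]), 51.9))
mould_block
  [(0.85, [255.0, 220.0], [654.9, -16.7])]
  (0.84, [257.0, 214.0], (array([660.2, -35. ]), array([259.8,  86.5]), -81.8))
8.6167 [0.65076509 0.04241751 0.17299244] [-1.79997942e+02  4.98305603e-04  9.73767007e+01]
```

View pics/w2.png

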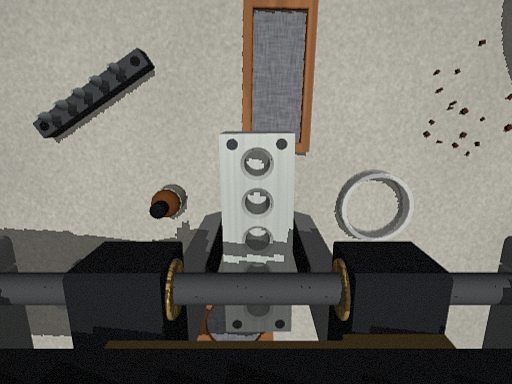

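The wrist view shows the block held square between the fingers, the mould cradle at (278,75) ahead of it, and the bottle at (165,205) untouched.

```bash
python3 -c "
from h import *
print(go([.6585,.1525,.06],96.2))"
```

```text
[3.61, 0.73, 3.77, -0.0, 0.0, 0.2]
```

Emit:
{"api": "step_arm", "payload": {"plan": [[[1.2, 0.2, 0, 0, 0, 0.1], [2.4, 0.5, 0.4, 0, 0, 0.2], [3.6, 0.73, 1.4, 0, 0, 0.2], [3.6, 0.73, 2.6, 0, 0, 0.2], [3.6, 0.73, 3.5, 0, 0, 0.2], [3.6, 0.73, 3.7, 0, 0, 0.2], [3.6, 0.73, 3.7, 0, 0, 0.2], [3.6, 0.73, 3.7, 0, 0, 0.2]]]}}

```text
time_s: 9.28
ee_pos: [0.6596, 0.152, 0.0639]
eef_rot: [3.14, -0.0, 1.678]
force: [-0.1, -0.5, -3.0]
grip_width: 0.0399
grip_force: 30.0
```

```bash
python3 w.py w3 mould_cradle mould_block; python3 -c "
from h import *
print(ctrl.get_obs()['ee_pos'],go([.6585,.1525,.0195],96.2))"
```

```text
9.3333 [0.66   0.1521 0.0648] [179.8  -0.   96.1]
mould_cradle
  []
  (0.69, [248.0, 128.0], (array([656.4, 160.2]), array([139.2,  77.3]), -84.0))
mould_block
  [(0.7, [255.0, 225.0], [660.3, 126.9])]
  (0.75, [255.0, 212.0], (array([662.7, 120.7]), array([175.4,  57.9]), -83.4))
[0.65941158 0.15215767 0.06384815] [0.01, -0.03, 1.48, 0.02, -0.0, -0.01]
```

View pics/w3.png

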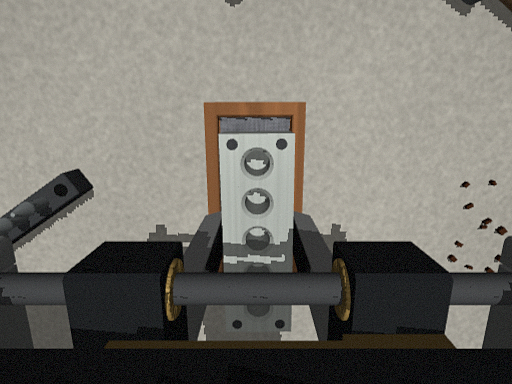

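The block hangs over the mould cradle. The rim's far edge is at row 102 (columns 205–305), the recess edge at row 115, and the block's top end at row 133.

```bash
python3 -c "
from h import *
C=cam('wrist'); a=plane(C,[[205,102.5],[305,102.5],[255,115]],.015); print(a)
b=plane(C,[[219,133],[294.5,132]],.0648-.011+.032);print(b)
u=np.array([np.cos(np.radians(96.2)),np.sin(np.radians(96.2))])
print('cradle c',a[:2].mean(0)[:2]-.078*u,a[2][:2]-.068*u,'block c',b.mean(0)[:2]-.06*u)"
```

```text
[[0.61267063 0.22389936 0.015     ]
 [0.68622419 0.23171318 0.015     ]
 [0.65035943 0.21887521 0.015     ]]
[[0.63301803 0.20731243 0.0858    ]
 [0.67210796 0.21196912 0.0858    ]]
cradle c [0.65787136 0.15026249] [0.65770338 0.15127294] block c [0.65904295 0.14999172]
```

Within 1–2 mm; lower.

Emit:
{"api": "step_arm", "payload": {"plan": [[[0, -0.05, 0.6, 0, 0, 0], [0, -0.05, 1.1, 0, 0, 0], [0, -0.05, 1.3, 0, 0, 0], [0, -0.05, 1.4, 0, 0, 0], [0, -0.05, 1.45, 0, 0, 0], [0, -0.05, 1.45, 0, 0, 0]]]}}

```text
time_s: 10.03
ee_pos: [0.6576, 0.1522, 0.0193]
eef_rot: [3.141, -0.0, 1.678]
force: [0.1, 0.3, -4.4]
grip_width: 0.0398
grip_force: 30.0
```

Emit:
{"api": "step_arm", "payload": {"plan": [[[0, 0, 0.02, 0, 0, 0], [0, 0, 0.04, 0, 0, 0], [0, 0, 0.06, 0, 0, 0], [0, 0, 0.06, 0, 0, 0]]]}}

```text
time_s: 10.37
ee_pos: [0.6575, 0.1522, 0.0174]
eef_rot: [3.141, -0.0, 1.678]
force: [-0.9, -0.6, -0.6]
grip_width: 0.0399
grip_force: 30.0
```

Emit:
{"api": "step_arm", "payload": {"plan": [[[0, 0, 0, 0, 0, 0], [0, 0, 0, 0, 0, 0], [0, 0, 0, 0, 0, 0], [0, 0, 0, 0, 0, 0], [0, 0, 0, 0, 0, 0]]], "grip": 0.8}}

```text
time_s: 10.78
ee_pos: [0.6573, 0.1522, 0.017]
eef_rot: [3.141, -0.0, 1.678]
force: [-0.2, 0.2, 0.4]
grip_width: 0.07
grip_force: 0.0
```

Emit:
{"api": "step_arm", "payload": {"plan": [[[0, 0, -0.7, 0, 0, 0], [0, 0, -2, 0, 0, 0], [0, 0, -3.2, 0, 0, 0], [0, 0, -4.4, 0, 0, 0], [0, 0, -5.2, 0, 0, 0], [0, 0, -5.2, 0, 0, 0]]]}}

```text
time_s: 11.28
ee_pos: [0.659, 0.1526, 0.1794]
eef_rot: [3.132, -0.001, 1.678]
force: [0.0, 0.4, 1.6]
grip_width: 0.075
grip_force: 0.0
```

```bash
python3 w.py "" mould_cradle mould_block plunger_comb; python3 -c "
from h import *
print(ctrl.get_obs()['ee_pos'],go([.46,.108,.15],39.6),go([.46,.108,.15],-140.4))"
```

```text
11.3333 [0.6582 0.1524 0.176 ] [179.7  -0.   96.1]
mould_cradle
  []
  (0.74, [239.0, 163.0], (array([657.8, 151. ]), array([154.6,  76.2]), -83.9))
mould_block
  []
  (0.96, [254.0, 179.0], (array([658.1, 145.8]), array([128.1,  42.9]), -83.4))
plunger_comb
  [(0.97, [91.0, 191.0], [457.8, 107.8])]
  (0.67, [86.0, 195.0], (array([458.6, 107.7]), array([157.5,  23.4]), 38.8))
[0.65681375 0.15209737 0.17138609] [-0.76, -6.68, 0.73, -0.02, 0.01, 9.42] [-0.76, -6.68, 0.73, -0.01, -0.02, -20.58]
```

Emit:
{"api": "step_arm", "payload": {"plan": [[[-0.1, -1.2, 0, 0, 0, 1.2], [-0.2, -2.4, 0, 0, 0, 2.4], [-0.4, -3.6, 0.2, 0, 0, 3.6], [-0.6, -4.8, 0.5, 0, 0, 4.8], [-0.7, -6, 0.7, 0, 0, 6], [-0.76, -6.7, 0.7, 0, 0, 7.2], [-0.76, -6.7, 0.7, 0, 0, 8.4], [-0.76, -6.7, 0.7, 0, 0, 9.4]]]}}

```text
time_s: 12.3
ee_pos: [0.4588, 0.1078, 0.1517]
eef_rot: [-3.141, 0.0, 0.687]
force: [0.1, 0.2, 0.1]
grip_width: 0.0752
grip_force: 0.0
```

Emit:
{"api": "step_arm", "payload": {"plan": [[[0, 0, 0, 0, 0, 0], [0, 0, 0, 0, 0, 0]]]}}

```text
time_s: 12.47
ee_pos: [0.4597, 0.108, 0.1515]
eef_rot: [-3.141, 0.0, 0.697]
force: [0.1, -0.1, 0.1]
grip_width: 0.0752
grip_force: 0.0
```

```bash
python3 w.py w4 plunger_comb; python3 w.py "" plunger_comb; python3 -c "
from h import *
print(ctrl.get_obs()['ee_pos'],go([.46,.108,.05],39.6))"
```

```text
12.5167 [0.4598 0.108  0.1515] [-180.    0.   40.]
plunger_comb
  [(0.86, [255.0, 176.0], [459.2, 109.4])]
  (0.71, [256.0, 177.0], (array([459.6, 106.4]), array([147.1,  21. ]), 39.5))
12.6667 [0.4598 0.108  0.1516] [-180.     0.    39.9]
plunger_comb
  [(0.58, [257.0, 180.0], [457.5, 105.8])]
  (0.71, [254.0, 177.0], (array([459.1, 107.1]), array([147.2,  21. ]), 39.1))
[0.45982534 0.10800203 0.15164427] [0.01, 0.0, 3.39, -0.0, 0.0, 0.04]
```

View pics/w4.png

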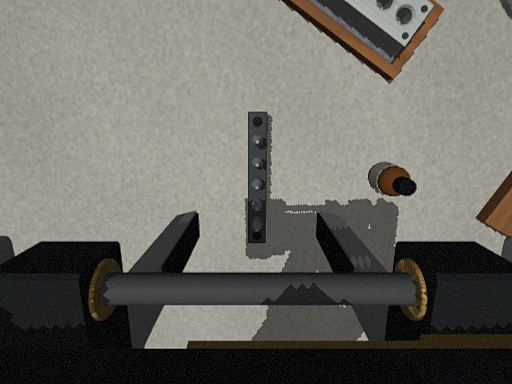

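The comb lies centred and aligned at (257,177), with the bottle clear at (390,180). Descend to about 11 mm.

Emit:
{"api": "step_arm", "payload": {"plan": [[[0, 0, 1.2, 0, 0, 0.05], [0, 0, 2.4, 0, 0, 0.1], [0, 0, 3.4, 0, 0, 0.1], [0, 0, 4.1, 0, 0, 0.1], [0, 0, 4.5, 0, 0, 0.1], [0, 0, 4.65, 0, 0, 0.1], [0, 0, 4.65, 0, 0, 0.1], [0, 0, 4.65, 0, 0, 0.1]]]}}

```text
time_s: 13.43
ee_pos: [0.4602, 0.1081, 0.0129]
eef_rot: [3.141, -0.001, 0.684]
force: [-0.1, -0.8, 0.0]
grip_width: 0.0754
grip_force: 0.0
```

Emit:
{"api": "step_arm", "payload": {"plan": [[[0, 0, 0, 0, 0, 0], [0, 0, 0, 0, 0, 0], [0, 0, 0, 0, 0, 0], [0, 0, 0, 0, 0, 0], [0, 0, 0, 0, 0, 0], [0, 0, 0, 0, 0, 0], [0, 0, 0, 0, 0, 0], [0, 0, 0, 0, 0, 0]]], "grip": 0.1, "squeeze": 35}}

```text
time_s: 14.1
ee_pos: [0.4598, 0.108, 0.0123]
eef_rot: [-3.142, 0.0, 0.683]
force: [0.5, -0.7, 0.3]
grip_width: 0.0253
grip_force: 0.0
```

Emit:
{"api": "step_arm", "payload": {"plan": [[[0, 0, 0, 0, 0, 0], [0, 0, 0, 0, 0, 0]]]}}

```text
time_s: 14.27
ee_pos: [0.4597, 0.108, 0.0123]
eef_rot: [-3.141, 0.0, 0.683]
force: [-1.0, 0.4, 0.4]
grip_width: 0.0194
grip_force: 35.0
```

Emit:
{"api": "step_arm", "payload": {"plan": [[[0, 0, -0.8, 0, 0, 0], [0, 0, -2, 0, 0, 0], [0, 0, -3.2, 0, 0, 0], [0, 0, -4.4, 0, 0, 0], [0, 0, -5, 0, 0, 0], [0, 0, -5, 0, 0, 0]]]}}

```text
time_s: 14.77
ee_pos: [0.4612, 0.1082, 0.1658]
eef_rot: [3.139, -0.005, 0.683]
force: [0.8, 0.2, -4.2]
grip_width: 0.0194
grip_force: 35.0
```

```bash
python3 -c "
from h import *
o=ctrl.get_obs();print(o['ee_pos'],o['grip_width'],o['force'],go([.575,.275,.17],105.3))"
```

```text
[0.46118547 0.10823313 0.16580911] 0.01939023585492119 [ 0.77899033  0.18252986 -4.15166239] [6.45, -1.92, -0.11, 0.05, -0.03, -11.03]
```

Emit:
{"api": "step_arm", "payload": {"plan": [[[1, -0.3, 0, 0, 0, -1.1], [2, -0.6, 0, 0, 0, -2.3], [3, -0.9, 0, 0, 0, -3.5], [4, -1.2, 0, 0, 0, -4.7], [5, -1.5, 0, 0, 0, -5.9], [6, -1.8, -0.1, 0, 0, -7.1], [6.4, -1.9, -0.1, 0, 0, -8.3], [6.4, -1.9, -0.1, 0, 0, -9.4]]]}}

```text
time_s: 15.43
ee_pos: [0.5728, 0.2753, 0.1616]
eef_rot: [-3.138, 0.001, 1.676]
force: [-0.5, -1.4, -4.8]
grip_width: 0.0198
grip_force: 35.0
```

Emit:
{"api": "step_arm", "payload": {"plan": [[[0, 0, 0, 0, 0, -1], [0, 0, 0, 0, 0, -1.6], [0, 0, 0, 0, 0, -1.6], [0, 0, 0, 0, 0, -1.6], [0, 0, 0, 0, 0, -1.6]]]}}

```text
time_s: 15.85
ee_pos: [0.5724, 0.2732, 0.164]
eef_rot: [-3.14, 0.0, 1.833]
force: [-0.9, 0.1, -4.8]
grip_width: 0.0195
grip_force: 35.0
```

```bash
python3 w.py w5 comb_cradle plunger_comb;  python3 w.py "" comb_cradle; python3 -c "
from h import *
o=ctrl.get_obs();print(o['ee_pos'],go([.537,.421,.06],105.3))"
```

```text
15.9 [0.5725 0.2733 0.1644] [-179.9    0.   105. ]
comb_cradle
  [(0.98, [260.0, 35.0], [535.8, 417.2])]
  (0.86, [258.0, 56.0], (array([545.5, 391.4]), array([114.7,  56. ]), -75.2))
plunger_comb
  [(0.9, [256.0, 216.0], [583.7, 222.5])]
  (0.84, [257.0, 197.0], (array([587.7, 213.6]), array([278.3,  40.3]), -75.3))
16.15 [0.5727 0.2734 0.1653] [180.   -0.  105.1]
comb_cradle
  [(0.81, [260.0, 33.0], [535.9, 419.5])]
  (0.69, [262.0, 54.0], (array([545. , 392.2]), array([114. ,  56.7]), -74.9))
[0.57273829 0.27339643 0.16531293] [5.06, 0.13, 3.51, 0.0, -0.0, -0.03]
```

View pics/w5.png

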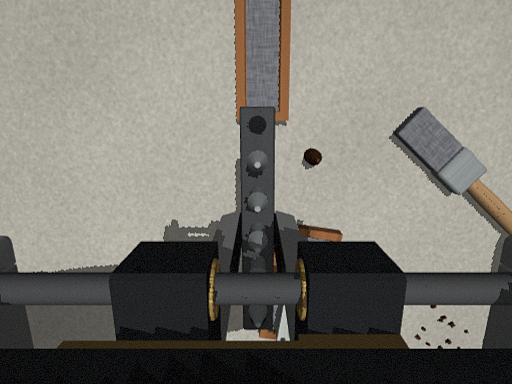

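The comb is held and lined up with its cradle at (262,55). A small cone at (312,157) stands aside, clear of the path.

Emit:
{"api": "step_arm", "payload": {"plan": [[[1.2, 0.02, 0, 0, 0, 0], [2.4, 0.05, 0, 0, 0, 0], [3.6, 0.08, 0.4, 0, 0, 0], [4.8, 0.1, 1.4, 0, 0, 0], [5.08, 0.13, 2.5, 0, 0, 0], [5.08, 0.13, 3.3, 0, 0, 0], [5.08, 0.13, 3.4, 0, 0, 0], [5.08, 0.13, 3.4, 0, 0, 0]]]}}

```text
time_s: 16.92
ee_pos: [0.5362, 0.4211, 0.0622]
eef_rot: [-3.139, 0.001, 1.835]
force: [0.7, -0.2, -3.0]
grip_width: 0.0197
grip_force: 35.0
```

```bash
python3 w.py w6 comb_cradle; python3 -c "
from h import *
o=ctrl.get_obs();print(o['ee_pos'],go([.5365,.422,.0205],105.0))"
```

```text
16.9667 [0.5372 0.4214 0.0644] [180.   -0.  105.1]
comb_cradle
  []
  (0.73, [274.0, 134.0], (array([533.3, 435.9]), array([150.7,  55.9]), -75.0))
[0.53798509 0.42164623 0.06602783] [0.02, -0.05, 1.52, 0.03, -0.01, 0.01]
```

View pics/w6.png

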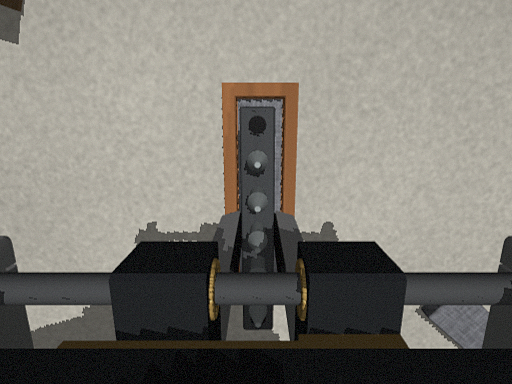

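The comb (columns 240–274) hangs inside the recess outline (236–285, far edge at row 97), so I'll lower it.

Emit:
{"api": "step_arm", "payload": {"plan": [[[0, 0, 0.6, 0, 0, 0], [0, 0, 1.1, 0, 0, 0], [0, 0, 1.3, 0, 0, 0], [0, 0, 1.4, 0, 0, 0], [0, 0, 1.45, 0, 0, 0], [0, 0, 1.45, 0, 0, 0]]]}}

```text
time_s: 17.57
ee_pos: [0.5372, 0.4217, 0.0209]
eef_rot: [3.14, -0.001, 1.835]
force: [0.0, -0.7, -4.7]
grip_width: 0.0195
grip_force: 35.0
```

Emit:
{"api": "step_arm", "payload": {"plan": [[[0, 0, 0.02, 0, 0, 0], [0, 0, 0.04, 0, 0, 0], [0, 0, 0.05, 0, 0, 0], [0, 0, 0.05, 0, 0, 0]]]}}

```text
time_s: 17.9
ee_pos: [0.5372, 0.4219, 0.0203]
eef_rot: [3.14, -0.001, 1.835]
force: [-4.2, -3.4, 6.9]
grip_width: 0.0196
grip_force: 35.0
```

Emit:
{"api": "step_arm", "payload": {"plan": [[[0, 0, -0.02, 0, 0, 0], [0, 0, -0.02, 0, 0, 0], [0, 0, -0.02, 0, 0, 0], [0, 0, -0.02, 0, 0, 0], [0, 0, -0.02, 0, 0, 0], [0, 0, -0.02, 0, 0, 0]]], "grip": 0.7}}

```text
time_s: 18.4
ee_pos: [0.5367, 0.4216, 0.0189]
eef_rot: [-3.142, -0.0, 1.835]
force: [0.1, 0.0, 0.4]
grip_width: 0.0562
grip_force: 0.0
```

Emit:
{"api": "step_arm", "payload": {"plan": [[[0, 0, -0.7, 0, 0, 0], [0, 0, -2, 0, 0, 0], [0, 0, -3.2, 0, 0, 0], [0, 0, -4.4, 0, 0, 0], [0, 0, -5, 0, 0, 0], [0, 0, -5, 0, 0, 0]]]}}

```text
time_s: 18.9
ee_pos: [0.538, 0.4225, 0.1745]
eef_rot: [3.134, -0.003, 1.835]
force: [-0.6, -0.9, 0.5]
grip_width: 0.0658
grip_force: 0.0
```

```bash
python3 w.py w7 comb_cradle plunger_comb; python3 -c "
from h import *
o=ctrl.get_obs();print(o['ee_pos'],o['qpos'],go([.447,-.123,.17],105.0))"
```

```text
18.95 [0.5373 0.422  0.1712] [ 1.798e+02 -1.000e-01  1.051e+02]
comb_cradle
  [(0.96, [252.0, 174.0], [532.9, 422.2])]
  (0.71, [264.0, 168.0], (array([537.4, 421.9]), array([180.9,  57.1]), -75.4))
plunger_comb
  [(0.88, [251.0, 178.0], [532.9, 415.6])]
  (0.92, [256.0, 173.0], (array([537.3, 419.1]), array([152.2,  22.1]), -75.3))
[0.5362106  0.42118915 0.16694285] [ 6.12140665e-01  6.31203625e-01  1.13285824e+00 -3.07693604e-05
  1.38038078e+00  3.47884649e-01] [-16.73, -7.61, -0.06, -0.03, 0.01, 0.02]
```

View pics/w7.png

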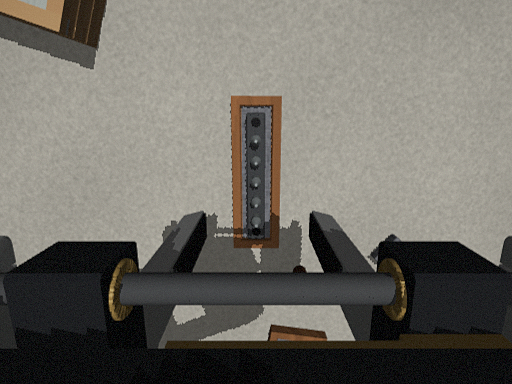

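The comb sits square in its recess (255,175). Next is the press foot.

Emit:
{"api": "step_arm", "payload": {"plan": [[[-1.1, -0.5, 0, 0, 0, 0.5], [-2.3, -1, 0, 0, 0, 1.1], [-3.5, -1.5, 0, 0, 0, 1.7], [-4.7, -2.1, 0, 0, 0, 2.3], [-5.9, -2.6, 0, 0, 0, 2.9], [-7.1, -3.2, 0, 0, 0, 3.5], [-8.3, -3.7, 0, 0, 0, 4.1], [-9.5, -4.3, 0, 0, 0, 4.6]]]}}

```text
time_s: 19.82
ee_pos: [0.4857, 0.111, 0.1679]
eef_rot: [-3.14, 0.001, 1.35]
force: [0.2, -0.2, -0.4]
grip_width: 0.0659
grip_force: 0.0
```

```bash
python3 -c "
from h import *
o=ctrl.get_obs();print(o['ee_pos'],go([.447,-.123,.17],59))"
```

```text
[0.48565154 0.11102223 0.16786872] [-7.89, 0.45, -0.07, -0.01, 0.01, 3.06]
```

Emit:
{"api": "step_arm", "payload": {"plan": [[[-1.2, 0, 0, 0, 0, 0.5], [-2.4, 0.1, 0, 0, 0, 1], [-3.6, 0.2, 0, 0, 0, 1.5], [-4.8, 0.3, 0, 0, 0, 2], [-6, 0.35, 0, 0, 0, 2.5], [-7.1, 0.4, 0, 0, 0, 3], [-7.9, 0.45, 0, 0, 0, 3], [-7.9, 0.45, 0, 0, 0, 3]]]}}

```text
time_s: 20.48
ee_pos: [0.4476, -0.1248, 0.1679]
eef_rot: [-3.14, 0.001, 1.036]
force: [0.2, 0.6, -0.4]
grip_width: 0.0658
grip_force: 0.0
```

Emit:
{"api": "step_arm", "payload": {"plan": [[[0, 0, 0, 0, 0, 0], [0, 0, 0, 0, 0, 0]]]}}

```text
time_s: 20.65
ee_pos: [0.4485, -0.1211, 0.1683]
eef_rot: [-3.14, 0.0, 1.039]
force: [-0.6, 0.3, -0.4]
grip_width: 0.0659
grip_force: 0.0
```

```bash
python3 w.py w8 press_foot anvil_plate;python3 w.py "" press_foot plate_cradle; python3 -c "
from h import *
o=ctrl.get_obs();print(o['ee_pos'],go([.447,-.123,.05],59))"
```

```text
20.7 [ 0.4486 -0.1208  0.1684] [-179.9    0.    59.6]
press_foot
  [(0.87, [256.0, 174.0], [447.2, -120.4])]
  (0.91, [256.0, 176.0], (array([ 446.3, -124.5]), array([45. , 42.8]), 64.2))
anvil_plate
  [(0.91, [192.0, 349.0], [245.5, -286.6]), (0.72, [317.0, 238.0], [471.9, -230.3]), (0.59, [261.0, 314.0], [355.8, -288.4])]
  (0.72, [194.0, 335.0], (array([ 263.3, -256.5]), array([51.9, 18.4]), -30.5))
  (0.61, [306.0, 249.0], (array([ 452.9, -231.1]), array([67.2, 24.8]), 78.6))
  (0.6, [260.0, 321.0], (array([ 355.9, -292.1]), array([59.2, 51.1]), -30.5))
20.95 [ 0.4488 -0.121   0.1689] [-180.     0.    59.6]
press_foot
  [(0.93, [258.0, 179.0], [447.2, -126.5])]
  (0.8, [255.0, 176.0], (array([ 446.1, -124.3]), array([44.9, 42. ]), 64.9))
plate_cradle
  [(0.56, [422.0, 118.0], [640.9, -158.5])]
  (0.92, [428.0, 117.0], (array([ 643.3, -158.5]), array([103.7, 103.4]), 10.8))
[ 0.44871499 -0.12144474  0.1689266 ] [-0.07, -0.02, 3.96, 0.0, 0.0, 0.09]
```

View pics/w8.png

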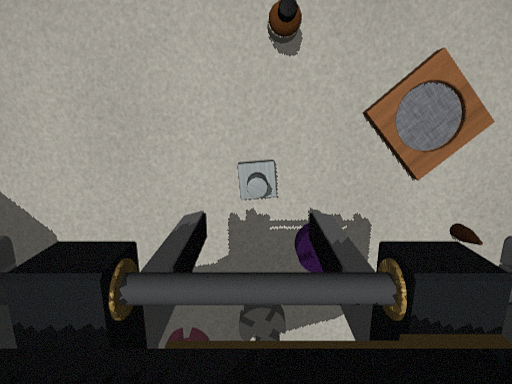

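The foot is at (258,180), turned about 3–5° from the gripper. The purple disc at (312,248) and the bottle at (285,18) are clear.

```bash
python3 -c "
from h import *
C=cam('wrist'); a=plane(C,[[238,162],[275,160],[278,198],[241,200]],.018)[:,:2]; print(a.mean(0))
for i in range(4): d=a[(i+1)%4]-a[i]; print(np.degrees(np.arctan2(d[1],d[0]))%90,np.linalg.norm(d))
print(go([.4467,-.1235,.022],64))"
```

```text
[ 0.44787288 -0.12551022]
62.60531300718477 0.041532663076045216
64.7742792573544 0.04429273982413929
62.69685103069841 0.0428125334856834
63.11779147612939 0.04433117911641551
[-0.09, -0.02, 4.9, 0.0, 0.0, -0.74]
```

Emit:
{"api": "step_arm", "payload": {"plan": [[[-0.1, 0, 1.2, 0, 0, -0.65], [-0.1, 0, 2.4, 0, 0, -0.65], [-0.1, 0, 3.4, 0, 0, -0.65], [-0.1, 0, 4.3, 0, 0, -0.65], [-0.1, 0, 4.7, 0, 0, -0.65], [-0.1, 0, 4.85, 0, 0, -0.65], [-0.1, 0, 4.85, 0, 0, -0.65]]]}}

```text
time_s: 21.73
ee_pos: [0.4468, -0.124, 0.0228]
eef_rot: [-3.14, 0.0, 1.107]
force: [0.6, -0.5, -0.5]
grip_width: 0.0659
grip_force: 0.0
```

```bash
python3 -c "
from h import *
print(go([.447,-.1243,.023],63.5))"
```

```text
[-0.0, 0.01, -0.01, -0.02, 0.0, -0.01]
```

Emit:
{"api": "step_arm", "payload": {"plan": [[[0, 0, 0, 0, 0, 0], [0, 0, 0, 0, 0, 0], [0, 0, 0, 0, 0, 0], [0, 0, 0, 0, 0, 0], [0, 0, 0, 0, 0, 0], [0, 0, 0, 0, 0, 0], [0, 0, 0, 0, 0, 0], [0, 0, 0, 0, 0, 0]]], "grip": 0.12, "squeeze": 40}}

```text
time_s: 22.4
ee_pos: [0.4471, -0.1242, 0.0235]
eef_rot: [-3.141, 0.0, 1.107]
force: [-1.0, 0.5, 3.6]
grip_width: 0.0214
grip_force: 40.0
```

Emit:
{"api": "step_arm", "payload": {"plan": [[[0, 0, 0, 0, 0, 0], [0, 0, -0.8, 0, 0, 0], [0, 0, -2, 0, 0, 0], [0, 0, -3.2, 0, 0, 0], [0, 0, -4.4, 0, 0, 0], [0, 0, -4.8, 0, 0, 0], [0, 0, -4.8, 0, 0, 0]]]}}

```text
time_s: 22.98
ee_pos: [0.4483, -0.1246, 0.1702]
eef_rot: [3.136, -0.001, 1.107]
force: [-0.1, 0.1, -4.1]
grip_width: 0.0216
grip_force: 40.0
```

```bash
python3 -c "
from h import *
o=ctrl.get_obs();print(o['ee_pos'],o['grip_width'],o['grip_force'],o['force'],go([.44,-.42,.17],19.5))"
```

```text
[ 0.44826879 -0.12456544  0.17019932] 0.021628985791581023 39.99896228313446 [-0.10219162  0.14158748 -4.13199395] [-8.93, 4.16, 0.02, 0.04, -0.02, 7.32]
```

Emit:
{"api": "step_arm", "payload": {"plan": [[[-1.1, 0.5, 0, 0, 0, 0.9], [-2.2, 1, 0, 0, 0, 1.8], [-3.3, 1.5, 0, 0, 0, 2.7], [-4.4, 2, 0, 0, 0, 3.6], [-5.5, 2.5, 0, 0, 0, 4.5], [-6.6, 3, 0, 0, 0, 5.4], [-7.7, 3.5, 0, 0, 0, 6.4], [-8.8, 4.1, 0, 0, 0, 7.3]]]}}

```text
time_s: 23.65
ee_pos: [0.438, -0.4166, 0.1649]
eef_rot: [-3.139, 0.001, 0.337]
force: [0.6, 0.0, -2.9]
grip_width: 0.0213
grip_force: 40.0
```

Emit:
{"api": "step_arm", "payload": {"plan": [[[-1.1, -0.5, 0, 0, 0, 0], [-1.1, -0.5, 0, 0, 0, 0], [-1.1, -0.5, 0, 0, 0, 0], [-1.1, -0.5, 0, 0, 0, 0]]]}}

```text
time_s: 23.98
ee_pos: [0.4029, -0.412, 0.166]
eef_rot: [-3.14, 0.0, 0.343]
force: [0.1, 0.2, -2.6]
grip_width: 0.0212
grip_force: 40.0
```

```bash
python3 w.py w9 foot_cradle press_foot;python3 w.py "" foot_cradle; python3 -c "
from h import *
o=ctrl.get_obs();print(o['ee_pos'],go([.529,-.440,.07],19.5))"
```

```text
24.0333 [ 0.4033 -0.4119  0.1666] [-180.     0.    19.7]
foot_cradle
  [(0.68, [321.0, 75.0], [530.0, -440.3])]
  (0.86, [323.0, 69.0], (array([ 530.5, -440.4]), array([87.2, 85.8]), -70.5))
press_foot
  [(0.64, [320.0, 75.0], [531.2, -440.8]), (0.61, [258.0, 210.0], [362.5, -428.9])]
  (0.62, [258.0, 209.0], (array([ 350.6, -432.9]), array([95.8, 75.4]), 22.4))
24.2833 [ 0.4034 -0.412   0.1676] [180.   -0.   19.7]
foot_cradle
  [(0.69, [316.0, 74.0], [530.5, -435.4])]
  (0.81, [323.0, 72.0], (array([ 530.4, -440.5]), array([88.9, 86.2]), -69.9))
[ 0.40326997 -0.41211002  0.16755372] [3.63, 2.29, 3.25, 0.0, -0.0, 0.03]
```

View pics/w9.png

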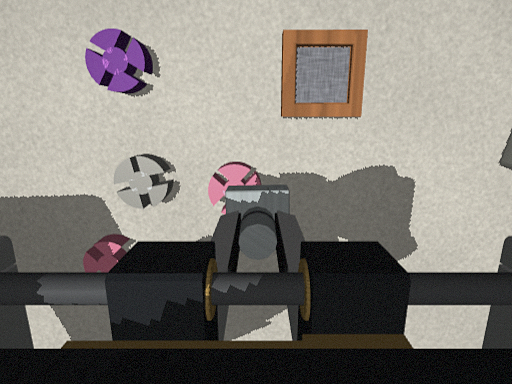

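The wrist view shows the foot cradle at (323,73) almost square with the tool, and the held foot's front edge near row 188. The pink disc below is untouched. I'll check the foot's turn in the grip.

```bash
cat > e.py <<'E'
from h import *
C=cam('wrist');im=ctrl.camera('wrist');z=ctrl.get_obs()['ee_pos'][2]-.0235
m=[d for d in ctrl.masks_of('press_foot','wrist') if d['at'][1]>150][0]['pixels']
cols=np.arange(232,286); r=np.array([np.nonzero(m[:,c])[0].min() if m[:,c].any() else 0 for c in cols])
print(r)
k,b,_,_=__import__('scipy.stats',fromlist=['x']).theilslopes(r,cols)
p=plane(C,[[232,k*232+b],[286,k*286+b]],z+.018); d=p[1]-p[0]; print(p,(np.degrees(np.arctan2(d[1],d[0])))%90)
E
python3 e.py; python3 - <<'E'
import cv2; im=cv2.imread('pics/w9.png'); cv2.imwrite('pics/w9c.png',cv2.resize(im[165:265,200:320],None,fx=6,fy=6,interpolation=cv2.INTER_CUBIC))
E
```

```text
[186 186 186 186 186 185 185 185 185 185 185 185 185 185 185 185 185 185
 185 185 185 185 185 185 184 184 184 184 184 184 184 184 184 184 184 184
 184 184 184 184 184 184 184 184 184 184 184 184 184 184 184 184 184 184]
[[ 0.42127231 -0.38975422  0.16204558]
 [ 0.43377686 -0.42186556  0.16204558]] 21.276544809119244
```

View pics/w9c.png

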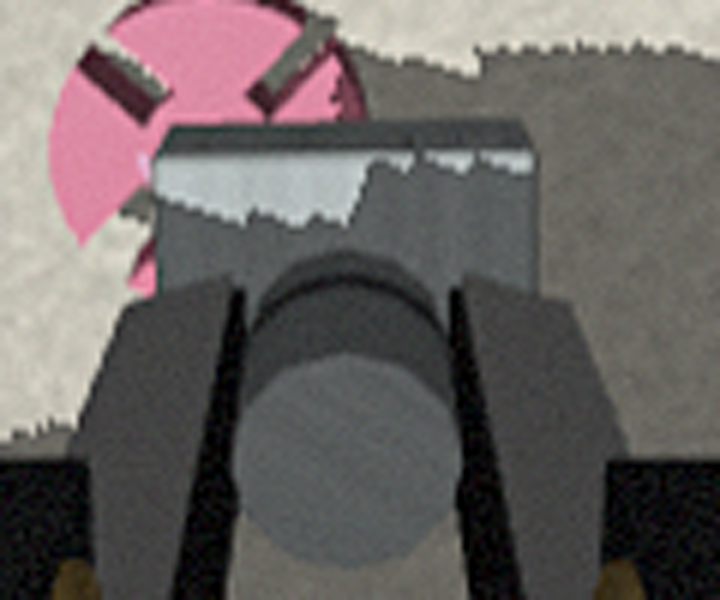

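The crop shows the foot held square to within about 1°. Move over the cradle.

```bash
python3 -c "
from h import *
o=ctrl.get_obs();print(o['ee_pos'],go([.5304,-.4404,.07],18.8))"
```

```text
[ 0.40313219 -0.41221118  0.1675016 ] [3.68, 2.31, 3.25, 0.0, -0.0, 0.14]
```

Emit:
{"api": "step_arm", "payload": {"plan": [[[1.1, 0.7, 0, 0, 0, 0.14], [2.2, 1.4, 0, 0, 0, 0.14], [3.2, 2, 0.3, 0, 0, 0.14], [3.68, 2.3, 1.2, 0, 0, 0.14], [3.68, 2.3, 2.3, 0, 0, 0.14], [3.68, 2.3, 3.1, 0, 0, 0.14], [3.68, 2.3, 3.2, 0, 0, 0.14], [3.68, 2.3, 3.2, 0, 0, 0.14]]]}}

```text
time_s: 25.15
ee_pos: [0.5297, -0.4397, 0.0702]
eef_rot: [-3.139, 0.001, 0.328]
force: [0.3, -0.2, -3.1]
grip_width: 0.0213
grip_force: 40.0
```

```bash
python3 w.py w10 foot_cradle; python3 -c "
from h import *
o=ctrl.get_obs();print(o['ee_pos'],go([.5304,-.4404,.0325],18.8))"
```

```text
25.2 [ 0.5304 -0.4405  0.0725] [180.   -0.   18.8]
foot_cradle
  [(0.8, [257.0, 194.0], [533.6, -438.9])]
  (0.82, [256.0, 172.0], (array([ 534.7, -439.4]), array([85.7, 80.8]), -70.4))
[ 0.53085104 -0.44097582  0.07409401] [-0.01, -0.03, 1.39, 0.03, -0.02, -0.0]
```

View pics/w10.png

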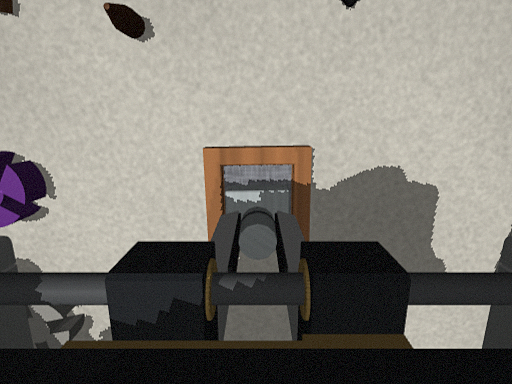

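The foot hangs over its recess: rim columns 204–312 with far edge at row 147, and the foot's front edge near row 190. Lower it.

Emit:
{"api": "step_arm", "payload": {"plan": [[[0.02, -0.02, 0.6, 0, 0, 0], [0.02, -0.02, 1, 0, 0, 0], [0.02, -0.02, 1.2, 0, 0, 0], [0.02, -0.02, 1.27, 0, 0, 0], [0.02, -0.02, 1.32, 0, 0, 0], [0.02, -0.02, 1.32, 0, 0, 0]]]}}

```text
time_s: 25.8
ee_pos: [0.5307, -0.4396, 0.0323]
eef_rot: [3.141, -0.0, 0.328]
force: [-0.4, -0.1, -3.4]
grip_width: 0.0217
grip_force: 40.0
```

Emit:
{"api": "step_arm", "payload": {"plan": [[[0, 0, 0.02, 0, 0, 0], [0, 0, 0.03, 0, 0, 0], [0, 0, 0.04, 0, 0, 0], [0, 0, 0.04, 0, 0, 0]]]}}

```text
time_s: 26.13
ee_pos: [0.5309, -0.4397, 0.0316]
eef_rot: [3.141, -0.001, 0.328]
force: [-1.6, 0.5, 3.9]
grip_width: 0.0213
grip_force: 40.0
```

Seated. Release, rise, and plan the approach to the anvil.

Emit:
{"api": "step_arm", "payload": {"plan": [[[0, 0, -0.02, 0, 0, 0], [0, 0, -0.02, 0, 0, 0], [0, 0, -0.02, 0, 0, 0], [0, 0, -0.02, 0, 0, 0], [0, 0, -0.02, 0, 0, 0], [0, 0, -0.02, 0, 0, 0]]], "grip": 0.6}}

```text
time_s: 26.63
ee_pos: [0.5305, -0.4394, 0.0312]
eef_rot: [-3.142, 0.0, 0.328]
force: [-0.5, 0.1, -0.7]
grip_width: 0.0558
grip_force: 0.0
```

Emit:
{"api": "step_arm", "payload": {"plan": [[[0, 0, -0.7, 0, 0, 0], [0, 0, -2, 0, 0, 0], [0, 0, -3.2, 0, 0, 0], [0, 0, -4.4, 0, 0, 0], [0, 0, -5, 0, 0, 0], [0, 0, -5, 0, 0, 0]]]}}

```text
time_s: 27.13
ee_pos: [0.5317, -0.4404, 0.1868]
eef_rot: [3.135, -0.004, 0.328]
force: [-0.0, -1.0, 0.7]
grip_width: 0.0563
grip_force: 0.0
```

```bash
python3 w.py w11 foot_cradle press_foot; python3 -c "
from h import *
o=ctrl.get_obs();print(o['ee_pos'],o['qpos'],go([.3575,-.290,.17],18.8))
im=cv2.imread('pics/w9.png'); C=None
t=cv2.imread('pics/top0.png'); K=cam('top'); print(plane(K,[[359,215],[333,175],[396,203],[360,258]],.024))
a=cv2.resize(t[175:275,310:430],None,fx=3,fy=3,interpolation=cv2.INTER_CUBIC); b=cv2.imread('pics/w11.png')
v=np.zeros((384,872,3),np.uint8); v[:300,:360]=a; v[:,360:]=b; cv2.imwrite('pics/mix.png',cv2.resize(v,(790,348)))"
```

```text
27.1833 [ 0.5311 -0.4399  0.1835] [ 1.798e+02 -1.000e-01  1.880e+01]
foot_cradle
  []
  (0.89, [256.0, 158.0], (array([ 531.9, -440.7]), array([89.3, 87.5]), 18.7))
press_foot
  [(0.69, [256.0, 174.0], [530.1, -441.7])]
  (0.75, [257.0, 174.0], (array([ 530.7, -441.4]), array([46.1, 44. ]), 18.6))
[ 0.53009417 -0.4390342   0.17923678] [-7.44904379e-01  6.38716356e-01  1.09261021e+00 -2.07679004e-05
  1.41314833e+00  4.97789434e-01] [-3.84, -6.56, 0.33, -0.02, 0.01, -0.0]
[[ 0.35424466 -0.29020772  0.024     ]
 [ 0.46579305 -0.23368653  0.024     ]
 [ 0.37904861 -0.39088006  0.024     ]
 [ 0.24351409 -0.27981595  0.024     ]]
```

View pics/mix.png

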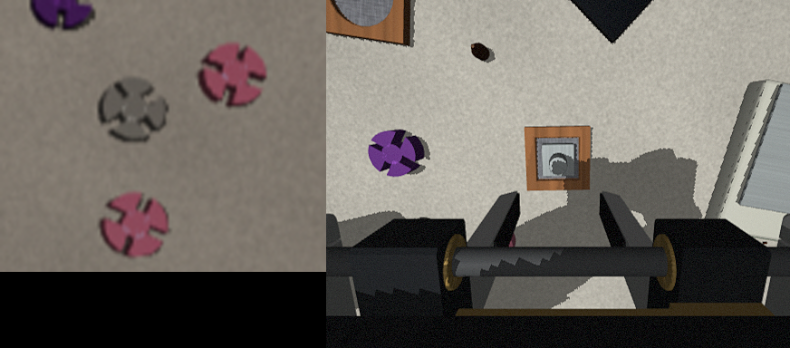

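The foot sits square in its cradle, (558,160) in the mix. The grey anvil is between the two pink discs and the purple one. I've used all my picture views, so from here I'll work from numbers.

Emit:
{"api": "step_arm", "payload": {"plan": [[[-0.6, -1, 0, 0, 0, 0], [-1.2, -2, 0, 0, 0, 0], [-1.8, -3, 0, 0, 0, 0], [-2.4, -4, 0.1, 0, 0, 0], [-3, -5, 0.2, 0, 0, 0], [-3.6, -6.1, 0.3, 0, 0, 0], [-3.84, -6.56, 0.3, 0, 0, 0], [-3.84, -6.56, 0.3, 0, 0, 0]]], "grip": 1}}

```text
time_s: 28.05
ee_pos: [0.3561, -0.2882, 0.1715]
eef_rot: [-3.14, 0.001, 0.328]
force: [0.9, 0.5, 0.2]
grip_width: 0.0939
grip_force: 0.0
```

Emit:
{"api": "step_arm", "payload": {"plan": [[[0, 0, 0, 0, 0, 0], [0, 0, 0, 0, 0, 0], [0, 0, 0, 0, 0, 0]]]}}

```text
time_s: 28.3
ee_pos: [0.3585, -0.2907, 0.1718]
eef_rot: [-3.141, 0.0, 0.328]
force: [-0.4, -0.1, 0.2]
grip_width: 0.094
grip_force: 0.0
```

```bash
cat > d.py <<'E'
from h import *
C=cam('wrist');im=ctrl.camera('wrist'); o=ctrl.get_obs(); print(o['ee_pos'],np.degrees(o['eef_rot']))
hsv=cv2.cvtColor(im,cv2.COLOR_RGB2HSV)
print([(round(d['confidence'],2),np.round(d['at']),(plane(C,d['at'],0)[0]*1000).round(1)) for d in ctrl.place_of('anvil_plate','wrist')])
for d in ctrl.masks_of('anvil_plate','wrist'):
    m=d['pixels']; p=plane(C,np.argwhere(m)[:,::-1],.024)[:,:2]*1000; (c,r)=cv2.minEnclosingCircle(p.astype(np.float32))
    q=p-c; w=(np.hypot(*q.T)>16)&(np.hypot(*q.T)<30); a=np.arctan2(q[w,1],q[w,0]); f=np.exp(4j*a).mean()
    h,_=np.histogram(np.degrees(a)%360,36,(0,360))
    print(round(d['confidence'],2),np.round(d['at']),'sat',hsv[m][:,1].mean().round(),np.round(c,1),round(r,1),p.mean(0).round(1),'solid dir',round(np.degrees(np.angle(f))/4%90,1),abs(f).round(2),h)
E
python3 d.py
```

```text
[ 0.35845691 -0.29062075  0.17176126] [-1.79962219e+02  2.07324690e-02  1.87984521e+01]
[(0.94, array([223., 250.]), array([ 250.6, -281.4,    0. ])), (0.92, array([256., 178.]), array([ 353.5, -291.2,    0. ])), (0.57, array([241.,  63.]), array([ 471. , -234.7,    0. ]))]
0.73 [345. 186.] sat 108.0 [ 383.  -388.9] 33.0 [ 384.3 -389. ] solid dir 22.2 0.15 [44 46 44 46 45 24  2 19 45 41 39 47 41 38 38 30 34 37 41 40 42 40 43 19
  1  2 33 42 46 41 43 44 42 45 44 44]
0.73 [242.  57.] sat 135.0 [ 470.1 -236.4] 31.1 [ 470.2 -234.9] solid dir 32.5 0.21 [58 58 62 60 61 59 56 47 31 58 59 52 54 53 56 55 18 10 53 54 54 56 54 54
 25  0 24 54 53 62 54 57 60 23  0  4]
0.63 [221. 254.] sat 106.0 [ 253.1 -277.8] 33.6 [ 255.8 -278.6] solid dir 10.0 0.02 [40 37 39 36 28 13 19 26 26 27 28 35 37 35 37 31 22 17 13  7  9 10 17 24
 35 34 36 35 38 31 36 37 12 30 37 36]
0.59 [254. 180.] sat 15.0 [ 357.3 -291.4] 31.4 [ 357.8 -290.6] solid dir 76.7 0.21 [45 44 22 11 45 44 45 43 44 41 43 13 24 42 41 42 42 43 40 41  0  0 31 42
 42 42 46 41 44 18  0 27 43 46 45 45]
```

```bash
python3 -c "
from h import *
print(go([.357,-.291,.05],-15))"
```

```text
[-0.05, 0.0, 4.06, -0.0, 0.0, 5.63]
```

Emit:
{"api": "step_arm", "payload": {"plan": [[[0, 0, 0, 0, 0, 1.1], [0, 0, 0.4, 0, 0, 2.2], [0, 0, 1, 0, 0, 3.3], [0, 0, 2, 0, 0, 4.4], [0, 0, 3, 0, 0, 5.6], [0, 0, 3.6, 0, 0, 5.6], [0, 0, 4, 0, 0, 5.6], [0, 0, 4, 0, 0, 5.6]]]}}

```text
time_s: 29.12
ee_pos: [0.3572, -0.2895, 0.0498]
eef_rot: [-3.139, 0.004, -0.258]
force: [-1.0, -0.8, -0.4]
grip_width: 0.0943
grip_force: 0.0
```

```bash
python3 d.py; python3 -c "
from h import *
print(go([.357,-.291,.011],-15))"
```

```text
[ 0.3577568  -0.28993943  0.0512978 ] [-1.79931097e+02  1.24798295e-01 -1.47941023e+01]
[(0.94, array([279., 320.]), array([ 247.6, -281.2,   -0. ])), (0.93, array([259., 204.]), array([ 355.8, -291.8,    0. ])), (0.83, array([381., 140.]), array([ 381.1, -394.5,    0. ])), (0.8, array([145.,  77.]), array([ 470.4, -236. ,    0. ]))]
0.8 [388. 138.] sat 108.0 [ 383.5 -390. ] 32.8 [ 384.6 -390.1] solid dir 21.2 0.15 [124 132 130 129 128  76  12  72 119 119 117 113 107  98 104  80  97 109
 113 114 113 116 111  28   3   3  99 124 125 130 130 130 127 119 126 119]
0.71 [283. 324.] sat 108.0 [ 258.4 -284.1] 30.5 [ 262.6 -284.3] solid dir 60.0 0.06 [26 37 62 78 75 69 75 73 68 66 22  7  0  0  0  0  0  0  0  0  0  5 27 70
 69 61 55 52 56 63 61 48 29  4 17 21]
0.6 [254. 209.] sat 15.0 [ 358.  -291.7] 32.0 [ 358.7 -291.9] solid dir 77.8 0.16 [111 109  67  95  97  95  93  92  97  98  95  34  30  90  96  94  93  95
  96  95  56   0  84 100 100 101 102 104  99  48   0  78 113 110 114 110]
0.56 [137.  71.] sat 141.0 [ 469.8 -239.4] 33.4 [ 468.8 -237.7] solid dir 31.1 0.11 [134 153 149 152 149 146 146 118  43 138 134 134 133 132 132 129 128 132
 130 133 131 137 137 138  60   0 121 145 134 122 113 118 124 124  18  72]
[-0.04, 0.02, 1.4, 0.0, -0.01, 0.03]
```

Emit:
{"api": "step_arm", "payload": {"plan": [[[-0.02, 0.05, 0.6, 0, 0, 0], [-0.02, 0.05, 1.1, 0, 0, 0], [-0.02, 0.05, 1.32, 0, 0, 0], [-0.02, 0.05, 1.32, 0, 0, 0], [-0.02, 0.05, 1.32, 0, 0, 0]]]}}

```text
time_s: 29.68
ee_pos: [0.3574, -0.2918, 0.0134]
eef_rot: [3.141, -0.001, -0.258]
force: [0.6, -0.1, -0.1]
grip_width: 0.094
grip_force: 0.0
```

Emit:
{"api": "step_arm", "payload": {"plan": [[[0, 0, 0, 0, 0, 0], [0, 0, 0, 0, 0, 0], [0, 0, 0, 0, 0, 0], [0, 0, 0, 0, 0, 0], [0, 0, 0, 0, 0, 0], [0, 0, 0, 0, 0, 0], [0, 0, 0, 0, 0, 0], [0, 0, 0, 0, 0, 0]]], "grip": 0.5, "squeeze": 40}}

```text
time_s: 30.35
ee_pos: [0.3572, -0.2915, 0.0127]
eef_rot: [-3.142, -0.0, -0.258]
force: [-0.2, 1.5, 4.7]
grip_width: 0.0594
grip_force: 40.0
```

Emit:
{"api": "step_arm", "payload": {"plan": [[[0, 0, -0.8, 0, 0, 0], [0, 0, -2, 0, 0, 0], [0, 0, -3.2, 0, 0, 0], [0, 0, -4.4, 0, 0, 0], [0, 0, -5, 0, 0, 0], [0, 0, -5, 0, 0, 0]]]}}

```text
time_s: 30.85
ee_pos: [0.3581, -0.2925, 0.166]
eef_rot: [3.139, -0.005, -0.258]
force: [0.3, -0.2, -4.9]
grip_width: 0.0592
grip_force: 40.0
```

```bash
python3 -c "
from h import *
o=ctrl.get_obs();print(o['ee_pos'],o['grip_width'],o['grip_force'],o['force'],go([.53,-.13,.17],-15))"
```

```text
[ 0.35810128 -0.29251604  0.1659748 ] 0.05920999147531201 39.99845266342163 [ 0.28364374 -0.22781615 -4.8962317 ] [4.16, -6.7, -0.13, 0.03, -0.05, 0.03]
```

Emit:
{"api": "step_arm", "payload": {"plan": [[[0.6, -1, 0, 0, 0, 0], [1.2, -2, 0, 0, 0, 0], [1.8, -3, 0, 0, 0, 0], [2.4, -4, -0.1, 0, 0, 0], [3, -5, -0.1, 0, 0, 0], [3.7, -6, -0.1, 0, 0, 0], [4.16, -6.7, -0.1, 0, 0, 0], [4.16, -6.7, -0.1, 0, 0, 0]]]}}

```text
time_s: 31.52
ee_pos: [0.5308, -0.1258, 0.1627]
eef_rot: [-3.141, 0.003, -0.255]
force: [0.7, 0.3, -6.2]
grip_width: 0.0592
grip_force: 40.0
```

Emit:
{"api": "step_arm", "payload": {"plan": [[[0, 0, 0, 0, 0, 0], [0, 0, 0, 0, 0, 0], [0, 0, 0, 0, 0, 0]]]}}

```text
time_s: 31.77
ee_pos: [0.5282, -0.1297, 0.1646]
eef_rot: [3.142, 0.002, -0.259]
force: [0.1, 0.5, -5.0]
grip_width: 0.0594
grip_force: 40.0
```

```bash
python3 w.py "" plate_cradle;python3 w.py "" plate_cradle; python3 -c "
from h import *
o=ctrl.get_obs();print(o['ee_pos'],go([.6445,-.1585,.07],-15))"
```

```text
31.8167 [ 0.5284 -0.1298  0.165 ] [ 1.80e+02  1.00e-01 -1.49e+01]
plate_cradle
  [(0.72, [255.0, 66.0], [644.4, -159.8])]
  (0.91, [255.0, 63.0], (array([ 645.7, -160.2]), array([100.5, 100.2]), 10.5))
  (0.45, [135.0, 191.0], (array([550.3,   8.9]), array([55. , 35.1]), -62.3))
31.9667 [ 0.5287 -0.1296  0.1656] [180.   -0.  -14.9]
plate_cradle
  [(0.9, [255.0, 68.0], [643.4, -158.9])]
  (0.94, [255.0, 62.0], (array([ 645.8, -160.4]), array([100.6, 100.5]), 10.2))
  (0.66, [135.0, 191.0], (array([550.2,   9.3]), array([56.4, 34.8]), -65.3))
[ 0.52891287 -0.12942072  0.16570397] [3.97, -0.05, 3.19, 0.0, -0.0, 0.03]
```

Emit:
{"api": "step_arm", "payload": {"plan": [[[1.2, 0, 0, 0, 0, 0], [2.4, 0, 0, 0, 0, 0], [3.5, 0, 0.4, 0, 0, 0], [4.02, 0, 1.4, 0, 0, 0], [4.02, 0, 2.5, 0, 0, 0], [4.02, 0, 3.1, 0, 0, 0], [4.02, 0, 3.1, 0, 0, 0], [4.02, 0, 3.1, 0, 0, 0]]]}}

```text
time_s: 32.73
ee_pos: [0.6454, -0.16, 0.0724]
eef_rot: [-3.142, 0.001, -0.259]
force: [0.6, -0.6, -3.6]
grip_width: 0.059
grip_force: 40.0
```

```bash
python3 w.py "" plate_cradle; python3 -c "
from h import *
o=ctrl.get_obs();print(o['ee_pos'],o['force'],go([.6455,-.16,.0215],-15))"
```

```text
32.7833 [ 0.6462 -0.1601  0.0741] [ 1.80e+02 -1.00e-01 -1.48e+01]
plate_cradle
  []
  (0.87, [258.0, 171.0], (array([ 647. , -160.4]), array([100.4,  99.1]), -79.4))
[ 0.64662196 -0.16018796  0.07509234] [-0.4661876  -0.39023705 -4.61396048] [-0.04, 0.0, 1.79, 0.0, -0.03, 0.03]
```

Emit:
{"api": "step_arm", "payload": {"plan": [[[-0.02, 0, 0.7, 0, 0, 0], [-0.02, 0, 1.3, 0, 0, 0], [-0.02, 0, 1.6, 0, 0, 0], [-0.02, 0, 1.68, 0, 0, 0], [-0.02, 0, 1.72, 0, 0, 0], [-0.02, 0, 1.72, 0, 0, 0], [-0.02, 0, 1.72, 0, 0, 0]]]}}

```text
time_s: 33.47
ee_pos: [0.6458, -0.1599, 0.0224]
eef_rot: [3.142, -0.002, -0.258]
force: [-0.3, 0.1, -4.4]
grip_width: 0.059
grip_force: 40.0
```

Emit:
{"api": "step_arm", "payload": {"plan": [[[0, 0, 0.02, 0, 0, 0], [0, 0, 0.03, 0, 0, 0], [0, 0, 0.03, 0, 0, 0], [0, 0, 0.03, 0, 0, 0]]]}}

```text
time_s: 33.8
ee_pos: [0.6455, -0.1598, 0.0208]
eef_rot: [-3.142, -0.001, -0.258]
force: [-1.1, 0.4, 0.9]
grip_width: 0.0593
grip_force: 40.0
```

Emit:
{"api": "step_arm", "payload": {"plan": [[[0, 0, 0, 0, 0, 0], [0, 0, 0, 0, 0, 0], [0, 0, 0, 0, 0, 0], [0, 0, 0, 0, 0, 0], [0, 0, 0, 0, 0, 0]]], "grip": 0.85}}

```text
time_s: 34.22
ee_pos: [0.6452, -0.1598, 0.0201]
eef_rot: [3.142, -0.0, -0.258]
force: [-0.9, 1.2, 0.3]
grip_width: 0.08
grip_force: 0.0
```

Emit:
{"api": "step_arm", "payload": {"plan": [[[0, 0, -0.7, 0, 0, 0], [0, 0, -2, 0, 0, 0], [0, 0, -3.2, 0, 0, 0], [0, 0, -4.4, 0, 0, 0], [0, 0, -5, 0, 0, 0], [0, 0, -5, 0, 0, 0]]]}}

```text
time_s: 34.72
ee_pos: [0.6467, -0.1602, 0.1756]
eef_rot: [3.141, -0.008, -0.258]
force: [0.3, 0.8, -0.1]
grip_width: 0.0798
grip_force: 0.0
```

```bash
python3 w.py "" plate_cradle oil_bottle mould_block mould_cradle; python3 d.py; python3 -c "
from h import *
print(go([.45,-.10,.25],-15))"
```

```text
34.7667 [ 0.6459 -0.1599  0.1724] [180.   -0.2 -14.8]
plate_cradle
  [(0.91, [256.0, 178.0], [645.3, -159.0])]
  (0.77, [264.0, 170.0], (array([ 646.5, -160.2]), array([100.5,  99.8]), 10.5))
  (0.71, [254.0, 183.0], (array([ 641.4, -159.8]), array([62.6, 61. ]), 30.3))
oil_bottle
  []
mould_block
  [(0.77, [10.0, 233.0], [654.6, 163.3]), (0.36, [256.0, 178.0], [644.0, -159.3])]
  (0.56, [28.0, 226.0], (array([660.9, 120.9]), array([76.9, 44.4]), -83.4))
mould_cradle
  []
  (0.8, [56.0, 210.0], (array([663.8, 105.1]), array([88.1, 76.8]), -84.9))
[ 0.64501126 -0.15968475  0.16948681] [-1.79997095e+02  4.82929254e-02 -1.47992181e+01]
[(0.6, array([257., 178.]), array([ 641.6, -159.9,    0. ]))]
0.82 [252. 179.] sat 15.0 [ 643.8 -161.5] 32.5 [ 644.5 -160.2] solid dir 77.0 0.19 [47 44 33 29 44 44 45 42 44 43 41  8 25 42 42 40 44 41 43 42  4  1 35 42
 44 42 44 44 44 19  0 16 45 47 48 45]
0.7 [345. 307.] sat 167.0 [ 454.5 -223.8] 20.2 [ 455.1 -224. ] solid dir 60.5 0.79 [0 0 0 0 2 9 4 1 0 0 0 0 0 0 0 0 0 0 0 0 0 0 2 8 7 4 2 0 0 0 0 0 0 0 0 0]
[-6.8, -0.26, -2.67, 0.0, 0.0, 0.03]
```

```bash
python3 - <<'E'
from h import *
for c in("side","top"):
    C=cam(c);ctrl.camera(c)
    for n in "mould_block plunger_comb anvil_plate press_foot oil_bottle".split():
        z=0 if n=="oil_bottle" else .008
        print(c,n,[(round(d["confidence"],2),(plane(C,d["at"],z)[0,:2]*1000).round()) for d in ctrl.place_of(n,c)],
         [rect(C,d["pixels"],z+.02) for d in ctrl.masks_of(n,c)][:1])
E
```

```text
side mould_block [(0.6, array([661., 159.]))] [(array([652.6, 149.7]), array([140.3,  71.4]), -83.5)]
side plunger_comb [(0.72, array([535., 427.]))] [(array([539.7, 419.1]), array([159.6,  64.8]), -74.5)]
side anvil_plate [(0.97, array([ 375., -394.])), (0.75, array([ 237., -282.])), (0.73, array([ 465., -238.])), (0.58, array([ 633., -170.])), (0.46, array([534., 416.]))] [(array([ 236.5, -284. ]), array([72.2, 57.8]), 42.3)]
side press_foot [(0.73, array([ 530., -443.]))] [(array([ 528.9, -437.2]), array([72.4, 43.1]), 20.6)]
side oil_bottle [(0.61, array([551.,   8.])), (0.18, array([673., 170.]))] [(array([556.4,  13. ]), array([87.8, 32.1]), 41.0)]
top mould_block [(0.89, array([663., 151.]))] [(array([658.7, 152.2]), array([122.7,  54.8]), -83.2)]
top plunger_comb [] [(array([535.8, 422.1]), array([150.7,  31.8]), -74.3)]
top anvil_plate [(0.91, array([ 243., -279.])), (0.76, array([ 382., -377.])), (0.4, array([ 464., -239.]))] [(array([ 247.6, -278.3]), array([58.7, 54.2]), -24.7)]
top press_foot [] [(array([ 531.2, -437.5]), array([51.1, 43.8]), -70.7)]
top oil_bottle [(0.61, array([543.,   6.]))] [(array([554.3,   3.5]), array([36.5, 27.1]), -3.9)]
```

All four pieces are in place and the bottle hasn't moved, so I'm handing in.

```bash
python3 -c "
from station import ctrl
print(ctrl.get_obs()['time_s'],ctrl.hand_in())"
```

```text
the job is handed in; nothing more can be done
36.4167 None
```

I set all four pieces down flat and square in their own cradles, left the oil bottle and the pink and purple look-alikes untouched, and handed the job in at about 36 s; no verdict came back.

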